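# Nest two L-shaped mounting feet in the kit tray and lock them down with the keeper bar

### The job

Put the monitor arm's mounting kit back in its grey tray: nest the two L-shaped aluminium feet flat on the tray floor so that they leave the long strip in line with the brass bolt free, then fit the red keeper bar into that strip with its flange over the feet. Its tongue goes under the lip at the tray's end, and its other end is pushed down until the sprung bolt has snapped out over it. Leave the other things on the desk where they lie.

Things in the scene. Friction and masses are not known exactly. Their poses are not given: they have to be found in the camera images.
- tray: Grey open tray, black floor, fixed to the desk. Origin: centre of the inside at desk level. Inside x = -63.25..63.25, y = -48..48 mm, floor z = 4, walls 6 thick, up to z = 18 (+x end 16.5), inner faces flaring 3 mm outward above z = 10. The feet fill y > -15, the keeper bar the strip y < -15. At the strip's +x end stands the bolt's housing: x = 68..97, y = -44..-18, up to z = 33.
- strip (a point): Where the underside centre of the locked keeper bar belongs: tray (0, -31.6, 4) mm, on the floor. Axes as the tray's; the bar's x, y, z lie along them.
- toe_slot (a point): Mouth of the toe slot, on the floor at the strip's -x end: tray (-63.25, -31.5, 4) mm, in the plane of the lip's inner face. The slot runs on to -x under the fixed lip, whose underside is at tray z = 12.5 mm (its inner edge bevelled 2.5 mm) and top at z = 19. Lip 10 mm deep. Axes as the tray's.
- nest_small (a point): One good place for foot_small's origin when packed: tray (-40.4, 24.2, 4) mm, the foot's axes along the tray's; foot_large then goes to nest_large. The other good packing is both feet turned half round: foot_small at tray (40.4, 7.8), foot_large at tray (-37.9, 23.2). All gaps are then about 1 mm.
- nest_large (a point): The place for foot_large's origin that goes with nest_small: tray (37.9, 8.8, 4) mm, the foot's axes along the tray's.
- bolt (a joint): Brass latch bolt, slides along tray x; 0 = out, up to 0.009 m pushed back (+x). Nose tip at tray x = 57.75 mm, 17 wide; flat underside z = 17.5, then a 55 degree slope up to z = 27.5 at x = 63.75. Spring 2.4 N out, 4.6 N when 5.5 mm back. Pressing the bar's end down on the slope with some 7 to 14 N opens it; it then snaps out over the bar. The bar's weight alone does not.
- foot_small: Small L-shaped aluminium foot: plate 6 mm thick with an upright lug, 0.11 kg. Origin on the underside below the lug, z up. Outline (mm): arm x -22..55, y -7.5..23 and leg x -22..8.5, y -38..23; lower edges bevelled 2. Lug 20 along x, 10 along y (pinch it across y), z = 6 to 44, round top.
- small_grip (a point): Grip point in the middle of foot_small's lug, 28 mm above the underside. Axes as the foot's.
- foot_large: Large L-shaped aluminium foot: plate 6 mm thick with an upright lug, 0.16 kg. Origin on the underside below the lug, z up. Outline (mm): arm x -68..24.5, y -24..6.5 and block x -21.5..24.5, y -24..37; lower edges bevelled 2. Lug 20 along x, 10 along y (pinch it across y), z = 6 to 44, round top.
- large_grip (a point): Grip point in the middle of foot_large's lug, 28 mm above the underside. Axes as the foot's.
- keeper: Red keeper bar 124.5 (x) x 30.5 (y) x 12 mm, 0.2 kg. Origin: centre of its underside. Flange on the +y side (8 wide, z = 6.6..12) goes over the feet, which must be in first. Lug in the middle: 20 along x, 10 along y, z = 12..50. Goes in only tilted, tongue end low by 11 to 14 degrees; let go, its far end rests on the bolt, 8 degrees up. Press it down on top at x = 25..45.
- keeper_grip (a point): Grip point in the middle of the keeper bar's lug, 34 mm above its underside. Axes as the keeper's.
- keeper_toe (a point): Tip of the keeper bar's steel tongue, at its underside: keeper (-71.25, 0, 0) mm. The tongue stands 9 mm out of the bar's -x end, 22 mm wide, 4.5 mm thick. Axes as the keeper's.
- keeper_end (a point): Upper edge of the keeper bar's other end, over which the bolt snaps: keeper (62.25, 0, 12) mm; at tray z = 16 mm when locked. Axes as the keeper's.
- screwdriver_a: Orange-handled screwdriver, 198 mm. A bystander; leave it alone.
- hex_key_a: Dark hex key, 88 mm. A bystander; leave it alone.
- glue_tube: Blue glue tube, 146 mm, beside the black PC tower (0.3 m high, near corner at about x = 0.68, y = -0.37 m; keep the gripper clear of it). A bystander; leave it alone.
- keys: Bunch of keys with a blue tag. A bystander; leave it alone.
- angle_bracket_a: Black steel angle bracket, 64 mm long, 45 mm high. A bystander; leave it alone.

How it is judged:
By the outcome, as a careful person would: the job done as asked, in the order asked, and still so for the second after the job is handed in, with the robot touching nothing.
It also fails if it takes over 72 s, if anything falls off the work surface, if the arm or the gripper's body presses on something with over 40 N, if the wrist force passes 120 N, or if a joint passes its speed limit or range.

### The arm

A 7-joint arm with a two-finger parallel gripper is mounted at the origin on a cart in front of the work surface, level with it; the furniture and walls round the work are solid. World frame = base frame: x ahead of the robot, y to its left, z up, the work surface at z = 0. Lengths are in m, angles in rad, forces in N, time in s.
With the tool pointing down it reaches from about 0.35 to 0.9 m from the base axis. Payload 19.9 kg.
Tool frame: the origin (TCP) lies between the finger pads; the fingertips stand 11 mm ahead of it and the grasp point (between the pads) lies 8 mm behind it; z points along the fingers, y is the line along which they close (so a half turn about z gives the same grasp; the last joint's range is limited). The gripper opens to 94 mm and grips with 3 to 60 N. Pads are 16 mm wide; open, the fingers measure 119 mm over their backs; the gripper's body (75 mm by 177 mm) begins 78 mm behind the grasp point.
Start: joints at [-1.202, 0.417, -0.01, 1.614, 0.005, 1.111, -0.053], TCP at [0.249, 0.573, 0.216] pointing down, gripper open.
Joint ranges: [-2.81, 2.81], [-0.39, 2.02], [-1.27, 1.25], [0.06, 2.57], [-1.19, 4.33], [0.19, 2], [-2.82, 2.82]. Speed limits (rad/s): [1.89, 1.89, 2.39, 2.39, 3.01, 3.01, 3.01].

### API

Orientations are given as a rotation vector (axis times angle).
In Python, from plant import ctrl gives the robot as it stands. Calls block until the motion is done:
- ctrl.move_ptp(position, orientation): joint-space move of the TCP to a pose.
- ctrl.move_straight(position, ori=None, vel=0.15): straight line of the TCP; ori=None keeps the orientation; vel is the mean speed in m/s.
- ctrl.move_joints(angles): joint-space move.
- ctrl.open_gripper() and ctrl.close_gripper(): open the fingers fully, or close them until they stop; the grip force is fixed at half the most.
- ctrl.dwell(seconds).
- ctrl.solve_ik(position, orientation): joint angles nearest the present ones, or None.
- ctrl.get_state(): the state.
- ctrl.get_image(name): name is "side" or "top"; returns a dict with "image" (420x560x3 uint8, red, green, blue), "fx", "fy", "cx", "cy" (pixels), "rvec" (rotation vector, rad) and "tvec" (3), from world to camera coordinates, as OpenCV has them. Camera axes: x right, y down, z forward; pixel columns grow to the right and rows downward; lengths in m; the calibration is good to about 2 mm. A picture is of the moment at which its call begins. There is no depth.
A pose or a line that the arm cannot do raises ctrl.Unreachable and nothing moves.
- ctrl.sign_off(): hands the job in; it is judged then, once.
Trained networks look in the newest picture that a camera, given by its name, has taken for a name from the list of things; names that differ only in an ending like _2 or _b are one class to them, and where a whole thing is asked for, a point or a joint stands for the part that bears it (a point fixed in the world has none). Each returns a list of dicts, best first, with "score" (0 to 1); they miss things now and then, are a little off and sometimes report something else, mostly with a low value. They report only what shows in the picture. A call takes as long as a camera call.
- ctrl.look_for(camera, target): "location" ([x, y, z] in m, in world coordinates, good to about 4 mm: the middle of the surface that is visible of it).
- ctrl.trace(camera, target): "pixels" (420x560 bool, what is visible of it).
The state is a dict: "t": time; "qpos": joint angles; "joint_vel": joint speeds; "joint_torque": joint torques, N m; "eef_pos": TCP position; "eef_rot": TCP orientation; "contact_force": force on the tool from outside, world axes, zero at the start; "moment": the same for the moment, N m; "opening": finger opening in m; "grasp_force": force on a finger pad.
Only numpy, scipy, OpenCV 4.12 (cv2) and the standard library are available. Lean on these libraries where they do the work, as an engineer would, in place of code of your own. Each camera call takes 0.05 s, during which the arm holds its last target. There are 200 camera calls.

## Working session

There is one attempt and no reset: what is moved stays moved. The work goes in short steps, each a Python script; the robot and the scene stay as the last script left them, time stands still between calls to the robot, and variables do not carry over. Pictures are saved under pics/ and viewed, at most 10 in all, crops included, and the job is handed in when it is done.

```bash
ls; mkdir -p pics; python3 - <<'E'
from plant import ctrl
import cv2,numpy as np
for c in("top","side"):
    d=ctrl.get_image(c); cv2.imwrite(f"pics/{c}0.png",d["image"][:,:,::-1])
    print(c,d["fx"],d["fy"],d["cx"],d["cy"],d["rvec"],d["tvec"])
    for n in("tray","foot_small","foot_large","keeper","bolt","small_grip","large_grip","keeper_grip","keeper_toe","keeper_end","toe_slot"):
        try:
            for r in ctrl.look_for(c,n)[:2]: print(n,np.round(r["location"],3),round(r["score"],2))
        except Exception as e: print(n,e)
print(ctrl.get_state()["t"])
E
```

```text
pics
top 441.1334864387732 441.1334864387732 277.79135761074895 207.08659480073817 [ 2.1354897  -2.12966401  0.17075376] [-0.14355133  0.58379627  0.99465905]
tray [ 0.495 -0.022  0.005] 0.82
foot_small [ 0.5   -0.22   0.004] 0.95
foot_large [ 0.638 -0.216  0.002] 0.7
foot_large [ 0.68  -0.043  0.012] 0.51
keeper [ 0.681 -0.041  0.012] 0.57
bolt [ 0.488 -0.094  0.028] 0.43
bolt [ 0.499 -0.219  0.005] 0.27
small_grip [ 0.5   -0.22   0.003] 0.97
small_grip [0.621 0.113 0.023] 0.34
large_grip [ 0.64  -0.218  0.005] 0.72
large_grip [ 0.598 -0.426  0.001] 0.5
keeper_grip [ 0.687 -0.043  0.014] 0.78
keeper_toe [ 0.689 -0.043  0.014] 0.92
keeper_toe [ 0.641 -0.216  0.005] 0.22
keeper_end [ 0.686 -0.042  0.014] 0.87
keeper_end [ 0.564 -0.123  0.007] 0.17
toe_slot [ 0.495 -0.02   0.003] 0.84
toe_slot [ 0.637 -0.217  0.007] 0.49
side 410.8479767635029 410.8479767635029 280.7249269601739 211.3051620424828 [ 1.94160281 -0.22424464  0.13257437] [-0.60711958  0.05163649  1.13239198]
tray [ 0.495 -0.029  0.007] 0.83
foot_small [ 0.497 -0.224  0.006] 0.82
foot_large [ 0.634 -0.226  0.004] 0.6
keeper [ 0.69  -0.052  0.013] 0.67
small_grip [ 0.693 -0.053  0.01 ] 0.72
small_grip [ 0.5   -0.229  0.004] 0.66
large_grip [ 0.635 -0.228  0.004] 0.56
keeper_grip [ 0.691 -0.049  0.012] 0.93
keeper_grip [ 0.493 -0.021  0.013] 0.4
keeper_toe [ 0.688 -0.054  0.006] 0.59
keeper_end [ 0.689 -0.054  0.014] 0.83
keeper_end [ 0.635 -0.227  0.004] 0.57
toe_slot [ 0.495 -0.022  0.011] 0.65
1.2
```

View pics/top0.png

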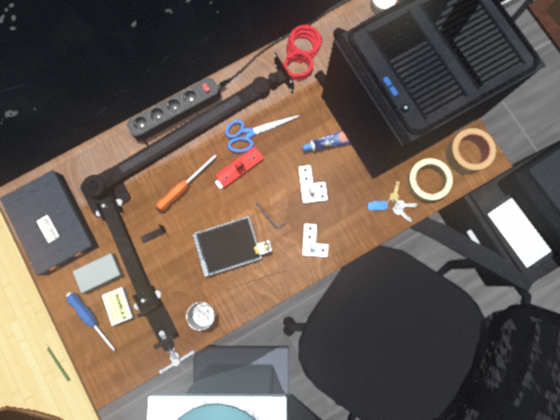

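View pics/side0.png

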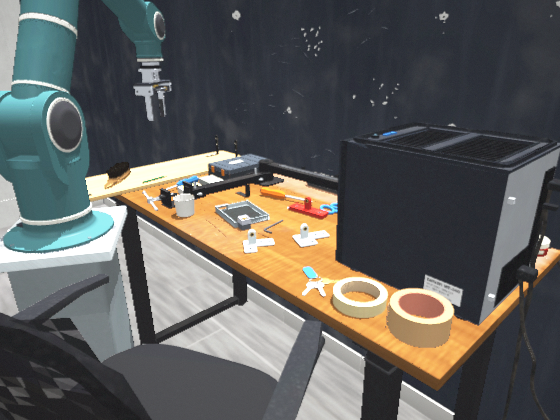

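```bash
cat > h.py <<'E'
from plant import ctrl
import cv2,numpy as np
from scipy.optimize import minimize
def box(x0,x1,y0,y1,z0,z1): return np.array([[x,y,z] for x in(x0,x1) for y in(y0,y1) for z in(z0,z1)],float)/1000
M={"foot_small":[box(-22,55,-7.5,23,0,6),box(-22,8.5,-38,23,0,6),box(-10,10,-5,5,6,38),box(-6,6,-5,5,6,44)],
"foot_large":[box(-68,24.5,-24,6.5,0,6),box(-21.5,24.5,-24,37,0,6),box(-10,10,-5,5,6,38),box(-6,6,-5,5,6,44)],
"keeper":[box(-62.25,62.25,-15.25,15.25,0,12),box(-62.25,62.25,0,23.25,6.6,12),box(-71.25,-62,-11,11,0,4.5),box(-10,10,-5,5,12,46),box(-6,6,-5,5,12,50)],
"tray":[box(-69.25,69.25,-54,54,0,17),box(68,97,-44,-18,0,33)]}
S=8
def proj(d,P):
    K=np.array([[d["fx"],0,d["cx"]],[0,d["fy"],d["cy"]],[0,0,1]])
    return cv2.projectPoints(np.asarray(P,float).reshape(-1,3),np.array(d["rvec"],float),np.array(d["tvec"],float),K,None)[0].reshape(-1,2)
def place(P,p):
    c,s=np.cos(p[2]),np.sin(p[2]); z=p[3] if len(p)>3 else 0
    return P@np.array([[c,-s,0],[s,c,0],[0,0,1]]).T+[p[0],p[1],z]
def render(d,name,p,roi):
    x0,y0,x1,y1=roi; im=np.zeros(((y1-y0)*S,(x1-x0)*S),np.uint8)
    for b in M[name]:
        h=cv2.convexHull(((proj(d,place(b,p))+.5-[x0,y0])*S*16).astype(np.int32).astype(np.float32)).astype(np.int32)
        cv2.fillConvexPoly(im,h,255,shift=4)
    return cv2.resize(im,(x1-x0,y1-y0),interpolation=cv2.INTER_AREA)/255.
def roi_of(m,g=10):
    ys,xs=np.nonzero(m); return max(xs.min()-g,0),max(ys.min()-g,0),min(xs.max()+g,560),min(ys.max()+g,420)
def fit(views,name,p0,z=0):
    """views: list of (d,mask)"""
    R=[roi_of(m) for _,m in views]
    def cost(q):
        p=[p0[0]+q[0]/1000,p0[1]+q[1]/1000,p0[2]+q[2]/50,z]
        return sum(np.abs(render(d,name,p,r)-m[r[1]:r[3],r[0]:r[2]]).sum()/m.sum() for (d,m),r in zip(views,R))/len(views)
    o=minimize(cost,[0,0,0],method="Nelder-Mead",options=dict(initial_simplex=[[0,0,0],[6,0,0],[0,6,0],[0,0,6]],xatol=.05,fatol=1e-4))
    q=o.x; return np.array([p0[0]+q[0]/1000,p0[1]+q[1]/1000,p0[2]+q[2]/50]),o.fun
E
cat > m.py <<'E'
from h import *
import pickle
D={};MK={}
guess={"tray":(.495,-.022),"foot_small":(.5,-.22),"foot_large":(.638,-.22),"keeper":(.686,-.046)}
for c in("top","side"):
    D[c]=ctrl.get_image(c)
    for n in guess:
        r=ctrl.trace(c,n)
        print(c,n,[(round(a["score"],2),a["pixels"].sum(),np.round(np.argwhere(a["pixels"]).mean(0)[::-1])) for a in r[:3]])
        # pick the trace nearest the expected place
        e=proj(D[c],[*guess[n],.01])[0]
        r=[a for a in r if np.linalg.norm(np.argwhere(a["pixels"]).mean(0)[::-1]-e)<25]
        if r: MK[c,n]=r[0]["pixels"].astype(np.uint8)
pickle.dump((D,MK),open("m.pkl","wb"))
for n,g in guess.items():
    for cs in(("top","side"),("top",),("side",)):
        v=[(D[c],MK[c,n].astype(float)) for c in cs if(c,n) in MK]
        if not v: continue
        best=sorted([fit(v,n,(*g,a)) for a in np.radians(np.arange(-180,180,45))],key=lambda t:t[1])
        print(n,cs,[(np.round(b[0][:2],4),round(np.degrees(b[0][2]),1),round(b[1],3)) for b in best[:3]])
d=D["top"]["image"][:,:,::-1]
# crops: top, side with mask contours
def crop(c,x0,y0,w,h,k,ov):
    im=cv2.resize(D[c]["image"][y0:y0+h,x0:x0+w,::-1],None,fx=k,fy=k,interpolation=cv2.INTER_CUBIC)
    if ov:
        for (cc,n),m in MK.items():
            if cc==c:
                mm=cv2.resize(m[y0:y0+h,x0:x0+w],None,fx=k,fy=k,interpolation=cv2.INTER_NEAREST)
                cv2.drawContours(im,cv2.findContours(mm,0,2)[0],-1,(0,255,0),1)
    return im
a=crop("top",185,135,155,150,5,1); b=crop("side",200,180,150,85,5,1)
cv2.imwrite("pics/a1.png",cv2.resize(a,(620,600))); cv2.imwrite("pics/b1.png",b)
print(ctrl.get_state()["t"])
E
python3 m.py
```

```text
top tray [(0.88, np.int64(2776), array([228., 246.]))]
top foot_small [(0.89, np.int64(567), array([312., 243.]))]
top foot_large []
top keeper [(0.95, np.int64(797), array([239., 167.]))]
side tray [(0.91, np.int64(1027), array([242., 214.])), (0.56, np.int64(412), array([308., 209.])), (0.19, np.int64(92), array([245., 192.]))]
side foot_small [(0.72, np.int64(368), array([255., 242.]))]
side foot_large [(0.79, np.int64(407), array([308., 236.]))]
side keeper [(0.63, np.int64(407), array([309., 210.]))]
tray ('top', 'side') [(array([ 0.4963, -0.0189]), np.float64(-72.5), np.float64(0.058)), (array([ 0.4961, -0.0186]), np.float64(-72.6), np.float64(0.058)), (array([ 0.4963, -0.0187]), np.float64(-72.4), np.float64(0.058))]
tray ('top',) [(array([ 0.4951, -0.0183]), np.float64(-73.0), np.float64(0.035)), (array([ 0.4952, -0.0184]), np.float64(-72.8), np.float64(0.035)), (array([ 0.4954, -0.0189]), np.float64(107.0), np.float64(0.133))]
tray ('side',) [(array([ 0.4983, -0.0201]), np.float64(-72.1), np.float64(0.055)), (array([ 0.4982, -0.0202]), np.float64(-72.2), np.float64(0.055)), 
[... 1154 characters left out ...]
oat64(-117.5), np.float64(0.376))]
keeper ('top', 'side') [(array([ 0.6906, -0.0476]), np.float64(-54.0), np.float64(0.123)), (array([ 0.6906, -0.0476]), np.float64(-54.2), np.float64(0.123)), (array([ 0.6909, -0.0479]), np.float64(-54.0), np.float64(0.123))]
keeper ('top',) [(array([ 0.6901, -0.0473]), np.float64(-52.9), np.float64(0.085)), (array([ 0.69  , -0.0471]), np.float64(-53.0), np.float64(0.085)), (array([ 0.6901, -0.047 ]), np.float64(-52.9), np.float64(0.085))]
keeper ('side',) [(array([ 0.692 , -0.0492]), np.float64(-60.0), np.float64(0.117)), (array([ 0.692 , -0.0495]), np.float64(-60.0), np.float64(0.117)), (array([ 0.6918, -0.0489]), np.float64(-59.5), np.float64(0.117))]
1.7
```

```bash
cat >> h.py <<'E'
from scipy.spatial.transform import Rotation as Ro
def down(yaw,tilt=0):
    """tool down, tool x along world direction yaw; tilt about tool y axis (rad)"""
    return (Ro.from_euler("z",yaw)*Ro.from_euler("y",tilt)*Ro.from_euler("x",np.pi)).as_rotvec()
def st(): 
    s=ctrl.get_state(); print("t",round(s["t"],2),"p",np.round(s["eef_pos"],4),"F",np.round(s["contact_force"],1),"open",round(s["opening"],4),"g",round(s["grasp_force"],1),"q7",round(s["qpos"][6],2))
    return s
TR=np.array([.4966,-.0192,np.radians(-72.6)])
def t2w(x,y): return place(np.array([[x,y,0]])/1000,TR)[0][:2]
def ikpick(p,yaw,z=.15):
    out=[]
    for k in(0,np.pi,-np.pi):
        q=ctrl.solve_ik([*p,z],down(yaw+k)); out.append((k,None if q is None else np.round(q,2)))
    return out
E
cat h.py | head -0; python3 - <<'E'
from h import *
ctrl.get_image("top"); d=ctrl.get_image("top")
v=[]
for k in ("foot_large","large_grip"):
    for a in ctrl.trace("top",k)[:3]:
        c=np.argwhere(a["pixels"]).mean(0)[::-1]; print(k,a["score"],a["pixels"].sum(),c)
        if abs(c-[312,187]).max()<15: v.append((d,a["pixels"].astype(float)))
if v: print(fit(v[:1],"foot_large",(.632,-.2226,np.radians(-173))))
for n,p,y in(("small",(.4958,-.2243),-3.2),("large",(.6317,-.2222),-173)): print(n,ikpick(p,np.radians(y)))
for n,l,y in(("A small",(-40.4,24.2),0),("A large",(37.9,8.8),0)): print(n,ikpick(t2w(*l),TR[2]+y))
E
```

```text
foot_large 0.62 657 [310.73363775 186.75342466]
foot_large 0.5 801 [237.75156055 167.55305868]
large_grip 0.66 650 [310.50307692 186.78      ]
(array([ 0.62971922, -0.22307454, -3.02842538]), np.float64(0.07155519742143433))
small [(0, array([-0.36,  0.51,  0.95,  1.9 , -0.5 ,  0.98, -0.81])), (3.141592653589793, array([-0.24,  0.44,  0.76,  1.9 , -0.37,  0.95,  2.22])), (-3.141592653589793, array([-0.24,  0.44,  0.76,  1.9 , -0.37,  0.95,  2.22]))]
large [(0, array([-0.12,  0.63,  0.61,  1.57, -0.4 ,  1.07,  2.28])), (3.141592653589793, array([-0.28,  0.73,  0.89,  1.57, -0.61,  1.14, -0.7 ])), (-3.141592653589793, array([-0.28,  0.73,  0.89,  1.57, -0.61,  1.14, -0.7 ]))]
A small [(0, array([-0.96,  0.5 ,  1.09,  1.99, -0.54,  0.98, -2.45])), (3.141592653589793, array([-0.56,  0.32,  0.53,  1.98, -0.21,  0.89,  0.38])), (-3.141592653589793, array([-0.56,  0.32,  0.53,  1.98, -0.21,  0.89,  0.38]))]
A large [(0, array([-0.8 ,  0.53,  1.09,  1.96, -0.56,  0.99, -2.28])), (3.141592653589793, array([-0.47,  0.36,  0.62,  1.96, -0.26,  0.91,  0.59])), (-3.141592653589793, array([-0.47,  0.36,  0.62,  1.96, -0.26,  0.91,  0.59]))]
```

View pics/a1.png

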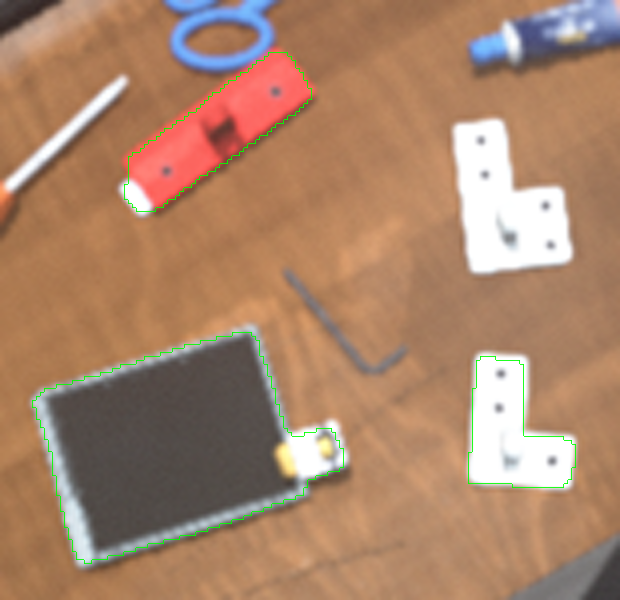

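```bash
cat >> h.py <<'E'
GZ=.027
def pick(p,yaw,gz=GZ):
    ctrl.move_ptp([*p,.10],down(yaw)); ctrl.move_straight([*p,gz],vel=.12)
    ctrl.close_gripper(); st(); ctrl.move_straight([*p,.10],vel=.15); st()
E
python3 - <<'E'
from h import *
st()
pick((.4958,-.2243),np.radians(176.8))
# carry to above nest_small
w=t2w(-40.4,24.2); ctrl.move_ptp([*w,.085],down(TR[2]+np.pi)); st()
d=ctrl.get_image("side"); cv2.imwrite("pics/c1.png",cv2.resize(d["image"][150:270,180:340,::-1],None,fx=5,fy=5,interpolation=cv2.INTER_CUBIC))
import pickle
r=ctrl.trace("side","foot_small"); e=ctrl.get_image("top"); r2=ctrl.trace("top","foot_small")
for x in(r,r2): print([(a["score"],a["pixels"].sum(),np.argwhere(a["pixels"]).mean(0)[::-1]) for a in x])
pickle.dump((d,r,e,r2),open("s.pkl","wb"))
E
```

```text
t 1.9 p [0.249  0.5733 0.2164] F [ 0.7  0.2 -0.1] open 0.0943 g 0.0 q7 -0.05
t 6.87 p [ 0.4958 -0.2243  0.027 ] F [-0.1  0.7  0.6] open 0.0101 g 30.0 q7 2.31
t 7.5 p [ 0.4956 -0.2239  0.0994] F [-0.3  0.2 -1.3] open 0.0098 g 30.0 q7 2.24
t 8.89 p [0.5075 0.0259 0.0848] F [ 0.2 -0.7 -1.2] open 0.0097 g 30.0 q7 0.75
[(0.74, np.int64(148), array([243.5472973 , 190.47297297]))]
[(0.62, np.int64(831), array([237.80625752, 167.83634176])), (0.57, np.int64(177), array([220.04519774, 231.51977401]))]
```

View pics/c1.png

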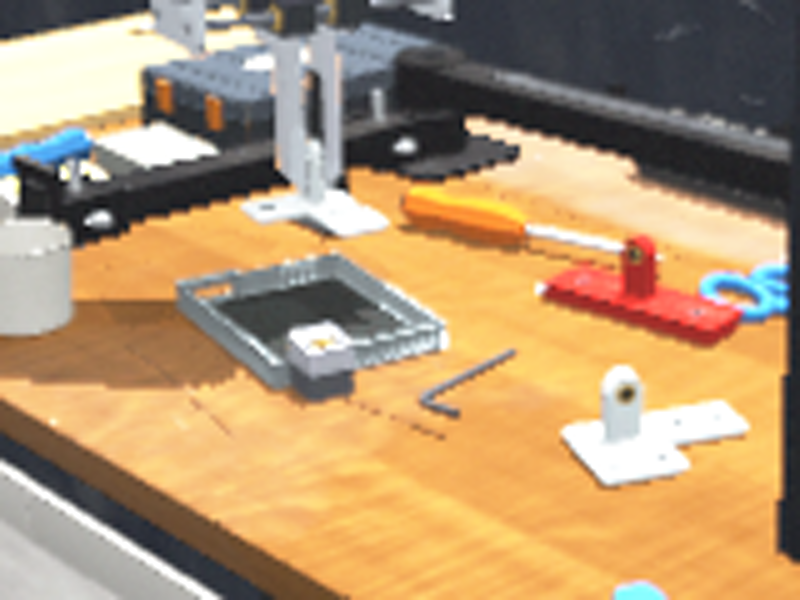

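```bash
cat >> h.py <<'E'
LUGCOL=box(-11,11,-24,24,7,140)
def fit_hand(views,name,p0,z):
    R=[roi_of(m,14) for _,m in views]
    plate=M[name]; M["_pl"]=plate[:2]; M["_col"]=[LUGCOL]
    def cost(q):
        p=[p0[0]+q[0]/1000,p0[1]+q[1]/1000,p0[2]+q[2]/50,z]; c=0
        for (d,m),r in zip(views,R):
            w=1-render(d,"_col",p0[:3]+[z] if isinstance(p0,list) else [*p0[:3],z],r)
            mm=m[r[1]:r[3],r[0]:r[2]]
            c+=(np.abs(render(d,"_pl",p,r)-mm)*w).sum()/mm.sum()
        return c
    o=minimize(cost,[0,0,0],method="Nelder-Mead",options=dict(initial_simplex=[[0,0,0],[5,0,0],[0,5,0],[0,0,4]],xatol=.05,fatol=1e-4))
    q=o.x; return np.array([p0[0]+q[0]/1000,p0[1]+q[1]/1000,p0[2]+q[2]/50]),o.fun
E
python3 - <<'E'
from h import *
import pickle
d,r,e,r2=pickle.load(open("s.pkl","rb"))
p0=[.5075,.0259,TR[2]]
ms=r[0]["pixels"].astype(float); mt=r2[1]["pixels"].astype(float)
for nm,v,T in(("side",[(d,ms)],(.4983,-.0201,-72.1)),):
    f,c=fit_hand(v,"foot_small",p0,.058)
    dd=f[:2]-np.array(T[:2]); a=TR[2]
    print(nm,np.round(f,4),np.degrees(f[2]),c,"in tray:",np.round(np.array([[np.cos(a),np.sin(a)],[-np.sin(a),np.cos(a)]])@dd*1000,1))
# residual bias of side on foot on desk: known y true
im=cv2.resize(e["image"][190:270,180:300,::-1],None,fx=6,fy=6)
m2=cv2.resize(mt.astype(np.uint8)[190:270,180:300],None,fx=6,fy=6,interpolation=0)
cv2.drawContours(im,cv2.findContours(m2,0,2)[0],-1,(0,255,0),1)
# draw expected plate
for b in M["foot_small"][:2]:
    h=cv2.convexHull(((proj(e,place(b,[*p0,.058]))+.5-[180,190])*6).astype(np.int32)); cv2.polylines(im,[h],True,(0,0,255),1)
cv2.imwrite("pics/c2.png",im)
E
```

```text
side [ 0.5126  0.0304 -1.4279] -81.81170682960237 0.17938724191319347 in tray: [-43.9  28.8]
```

View pics/c2.png

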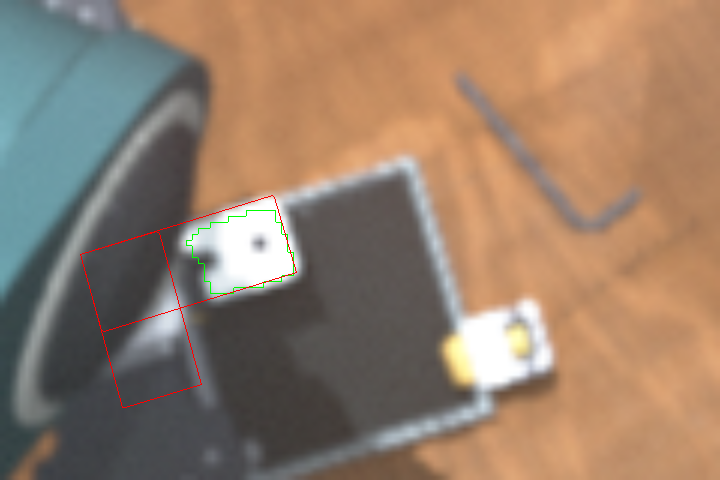

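```bash
cat >> h.py <<'E'
def lower(w,zs,lim=15):
    for z in zs:
        ctrl.move_straight([*w,z],vel=.06); s=st()
        if np.linalg.norm(s["contact_force"])>lim: print("STOP"); return False
    return True
E
python3 - <<'E'
from h import *
w=t2w(-40.4,24.2)
lower(w,[.045,.040,.037,.034,.031])
E
```

```text
t 9.91 p [0.5077 0.0265 0.0452] F [-0.2 -0.8 -1.3] open 0.0096 g 30.0 q7 0.8
t 10.16 p [0.5075 0.0266 0.0398] F [-0.9 -0.2 -0.3] open 0.0098 g 30.0 q7 0.81
t 10.41 p [0.5075 0.0266 0.0369] F [-0.2  0.5 -2.1] open 0.01 g 30.0 q7 0.81
t 10.66 p [0.5075 0.0266 0.0339] F [-0.2 -0.2 -1.3] open 0.0097 g 30.0 q7 0.81
t 10.91 p [0.5077 0.0266 0.0309] F [ 0.1 -0.7 -1.1] open 0.0099 g 30.0 q7 0.82
```

```bash
cat >> h.py <<'E'
def tdir(dx,dy): 
    return place(np.array([[dx,dy,0.]]),[0,0,TR[2]])[0][:2]/1000
def probe(w,z,u,step=.5,n=8,lim=5):
    """push in tray direction u until force opposes; returns mm commanded"""
    f0=np.array(ctrl.get_state()["contact_force"][:2]); uu=tdir(*u)*1000
    for i in range(1,n+1):
        ctrl.move_straight([*(w+uu*i*step/1000),z],vel=.05)
        s=ctrl.get_state(); f=-(np.array(s["contact_force"][:2])-f0)@uu
        if f>lim: break
    print(u,i*step,"f",round(f,1),"pos err mm",np.round((np.array(s["eef_pos"][:2])-w)@uu*1000,2),"F",np.round(s["contact_force"],1)); return i*step,f
E
python3 - <<'E'
from h import *
w=t2w(-40.4,24.2)
lower(w,[.0303])
probe(w,.031,(-1,0)); ctrl.move_straight([*w,.031],vel=.05)
probe(w,.031,(0,1)); ctrl.move_straight([*w,.031],vel=.05);st()
E
```

```text
t 11.16 p [0.5077 0.0265 0.0308] F [-5.5  0.3 17.1] open 0.01 g 30.0 q7 0.82
STOP
(-1, 0) 1.0 f 7.0 pos err mm 0.4 F [ 1.6 -4.8 -0.5]
(0, 1) 1.5 f 6.9 pos err mm 0.72 F [-7.3 -2.6  4.5]
t 12.91 p [0.5079 0.0267 0.0311] F [ 0.5 -0.2 -0.5] open 0.0099 g 30.0 q7 0.82
```

```bash
python3 - <<'E'
from h import *
w=t2w(-40.4,24.2)
ctrl.open_gripper(); st(); ctrl.move_straight([*w,.10],vel=.15)
pick((.6314,-.2228),np.radians(-173.7)+np.pi)
w=t2w(37.9,8.8); ctrl.move_ptp([*w,.075],down(TR[2]+np.pi)); st()
e=ctrl.get_image("top"); f=ctrl.get_image("side"); p0=[*w,TR[2]]
k=5
def ov(e,x0,y0,x1,y1,L):
    im=cv2.resize(e["image"][y0:y1,x0:x1,::-1],None,fx=k,fy=k,interpolation=cv2.INTER_CUBIC)
    for n,p,col in L:
      for b in M[n][:2]:
        h=cv2.convexHull(((proj(e,place(b,p))+.5-[x0,y0])*k).astype(np.int32)); cv2.polylines(im,[h],True,col,1)
    return im
sm=[*t2w(-40.4,24.2),TR[2],.004]
a=ov(e,185,190,285,290,[("foot_large",[*p0,.048],(0,0,255)),("foot_small",sm,(0,255,0))])
b=ov(f,195,160,255+40,260-0,[("foot_large",[*p0,.048],(0,0,255)),("foot_small",sm,(0,255,0))])
o=np.zeros((500,1000,3),np.uint8); o[:,:500]=a[:500,:500]; o[:,500:]=b[:500,:500]; cv2.imwrite("pics/d1.png",cv2.resize(o,(800,400),interpolation=cv2.INTER_AREA))
E
```

```text
t 14.24 p [0.5076 0.0266 0.031 ] F [-0.3  0.7 -0.1] open 0.094 g 0.0 q7 0.82
t 17.99 p [ 0.6314 -0.2228  0.027 ] F [0.6 0.1 0. ] open 0.0098 g 30.0 q7 -0.42
t 18.62 p [ 0.6312 -0.2224  0.0993] F [-0.4  0.5 -1.9] open 0.0098 g 30.0 q7 -0.48
t 19.97 p [ 0.5165 -0.0532  0.0748] F [ 0.5 -0.6 -1.1] open 0.0097 g 30.0 q7 0.96
```

View pics/d1.png

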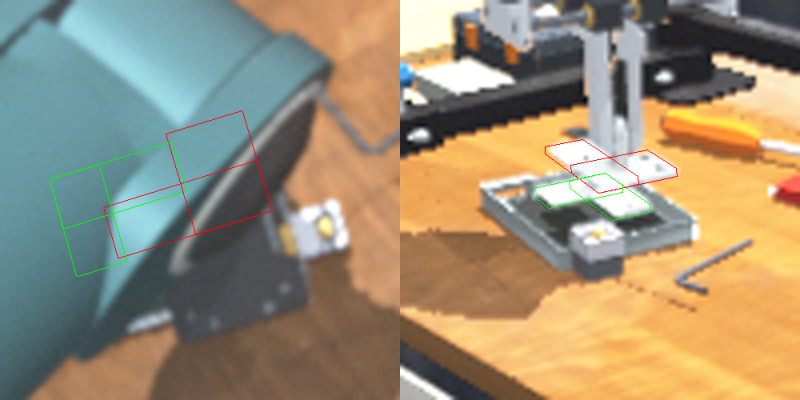

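```bash
python3 - <<'E'
from h import *
w=t2w(37.9,8.8)
if lower(w,[.045,.041,.038,.036,.034,.0315],8):
    probe(w,.0313,(1,0)); ctrl.move_straight([*w,.0313],vel=.05)
    probe(w,.0313,(0,1)); ctrl.move_straight([*w,.0313],vel=.05)
    st()
E
```

```text
t 20.72 p [ 0.5163 -0.0529  0.045 ] F [ 0.   0.1 -2. ] open 0.01 g 30.0 q7 1.0
t 20.97 p [ 0.5163 -0.0527  0.0409] F [-0.4  0.1 -1.9] open 0.0096 g 30.0 q7 1.0
t 21.22 p [ 0.5163 -0.0527  0.0379] F [-0.4 -0.  -2.1] open 0.0097 g 30.0 q7 1.01
t 21.47 p [ 0.5163 -0.0527  0.0359] F [ 0.2  0.4 -2.1] open 0.0099 g 30.0 q7 1.01
t 21.72 p [ 0.5163 -0.0527  0.0339] F [ 0.3  0.8 -1.4] open 0.0097 g 30.0 q7 1.01
t 21.97 p [ 0.5163 -0.0528  0.0314] F [ 0.5 -0.6 -0.9] open 0.0099 g 30.0 q7 1.01
(1, 0) 2.5 f 8.1 pos err mm 1.72 F [-3.2  6.8  1.2]
(0, 1) 3.0 f 5.4 pos err mm 2.59 F [-4.3 -2.3 -0.2]
t 25.22 p [ 0.5165 -0.0526  0.0314] F [ 0.7  0.9 -0.9] open 0.0097 g 30.0 q7 1.01
```

```bash
python3 - <<'E'
from h import *
import pickle
w=t2w(37.9,8.8)+tdir(.6,.5)
ctrl.move_straight([*w,.0311],vel=.05); ctrl.open_gripper(); st(); ctrl.move_straight([*w,.11],vel=.15)
D,MK=pickle.load(open("m.pkl","rb"))
K=M["keeper"]; v=[]
for c in("top","side"):
    im=D[c]["image"].astype(int); m=(im[...,0]-np.maximum(im[...,1],im[...,2])>50)
    e=proj(D[c],[.69,-.047,.01])[0]
    n,l,s,ce=cv2.connectedComponentsWithStats(m.astype(np.uint8))
    i=1+np.argmin(np.linalg.norm(ce[1:]-e,axis=1)+(s[1:,4]<200)*1000); mm=l==i
    mm=cv2.morphologyEx(mm.astype(np.uint8),cv2.MORPH_CLOSE,np.ones((5,5))); print(c,s[i],ce[i]); v.append((D[c],mm.astype(float)))
for nm,parts in(("flange out",[K[0],K[1],K[3],K[4]]),("no flange",[K[0],K[3],K[4]])):
    M["k"]=parts
    for vv in(v,v[:1],v[1:]):
        p,c=min((fit(vv,"k",(.69,-.047,np.radians(a))) for a in(-60,-50)),key=lambda t:t[1]); print(nm,np.round(p[:2],4),round(np.degrees(p[2]),1),round(c,3))
for nm,p,y in (("pick",(.69,-.048),np.radians(-54.5)),("place",t2w(0,-31.6),TR[2])): print(nm,ikpick(p,y,.12))
E
```

```text
t 26.8 p [ 0.517  -0.0531  0.0311] F [ 0.2 -0.1 -0.4] open 0.094 g 0.0 q7 1.02
top [ 144  145  155  116 5996] [231.45580387 195.11774516]
side [  121   181   398   199 13552] [315.01903778 267.58057851]
flange out [ 0.657  -0.0676] -35.9 0.929
flange out [ 0.6809 -0.0523] -54.7 0.888
flange out [ 0.6891 -0.1164] -37.1 0.967
no flange [ 0.6781 -0.0484] -39.9 0.941
no flange [ 0.6819 -0.0424] -44.1 0.909
no flange [ 0.6907 -0.118 ] -36.4 0.97
pick [(0, array([-0.67,  1.02,  1.25,  1.54, -0.99,  1.31, -1.82])), (3.141592653589793, array([-0.5 ,  0.79,  0.84,  1.53, -0.63,  1.11,  1.1 ])), (-3.141592653589793, array([-0.5 ,  0.79,  0.84,  1.53, -0.63,  1.11,  1.1 ]))]
place [(0, array([-0.89,  0.47,  1.09,  2.11, -0.55,  0.88, -2.31])), (3.141592653589793, array([-0.9 ,  0.49,  1.11,  2.11, -0.57,  0.89,  0.85])), (-3.141592653589793, array([-0.9 ,  0.49,  1.11,  2.11, -0.57,  0.89,  0.85]))]
```

```bash
python3 - <<'E'
from h import *
import pickle
D,MK=pickle.load(open("m.pkl","rb"))
K=M["keeper"]; v=[]
for c in("top","side"):
    im=D[c]["image"].astype(int); R,G,B=im[...,0],im[...,1],im[...,2]
    m=(R-G>60)&(abs(G-B)<30)&(R>90)
    e=proj(D[c],[.69,-.047,.01])[0]
    n,l,s,ce=cv2.connectedComponentsWithStats(m.astype(np.uint8))
    i=1+np.argmin(np.linalg.norm(ce[1:]-e,axis=1)+(s[1:,4]<100)*1000); mm=l==i
    mm=cv2.morphologyEx(mm.astype(np.uint8),cv2.MORPH_CLOSE,np.ones((5,5))); print(c,s[i],ce[i]); v.append((D[c],mm.astype(float)))
for nm,parts in(("flange out",[K[0],K[1],K[3],K[4]]),("no flange",[K[0],K[3],K[4]])):
    M["k"]=parts
    for vv in(v,v[:1],v[1:]):
        p,c=min((fit(vv,"k",(.69,-.047,np.radians(a))) for a in(-60,-50)),key=lambda t:t[1]); print(nm,np.round(p[:2],4),round(np.degrees(p[2]),1),round(c,3))
E
```

```text
top [215 146  49  42 823] [239.17739976 166.19562576]
side [289 197  39  22 350] [308.23428571 209.45714286]
flange out [ 0.6916 -0.0471] -52.9 0.11
flange out [ 0.6916 -0.0474] -52.5 0.06
flange out [ 0.6922 -0.0459] -55.3 0.149
no flange [ 0.6937 -0.0447] -53.0 0.179
no flange [ 0.6938 -0.0462] -53.1 0.209
no flange [ 0.6936 -0.0431] -52.8 0.134
```

```bash
cat >> h.py <<'E'
GK=.028
def kpose(xt,zt,deg,y=-31.6):
    """TCP pose with keeper toe tip at tray (xt,y,zt) mm, tilt deg (toe low)"""
    R=Ro.from_euler("z",TR[2])*Ro.from_euler("y",-np.radians(deg))
    toe=np.array([*t2w(xt,y),zt/1000])
    o=toe+R.apply([.07125,0,GK])
    return o,(R*Ro.from_euler("z",np.pi)*Ro.from_euler("x",np.pi)).as_rotvec()
E
python3 - <<'E'
from h import *
R=Ro.from_rotvec(down(TR[2]+np.pi)); R2=Ro.from_rotvec(kpose(0,0,0)[1]); print((R.inv()*R2).magnitude())
pick((.6915,-.0477),np.radians(-53+180),GK)
p,o=kpose(-57,70,13.5); ctrl.move_ptp(p,o); st()
for z in(40,20): ctrl.move_straight(kpose(-57,z,13.5)[0],vel=.1)
st()
f=ctrl.get_image("side"); e=ctrl.get_image("top")
a=cv2.resize(f["image"][160:250,195:285,::-1],(500,500),interpolation=cv2.INTER_CUBIC)
b=cv2.resize(e["image"][200:290,190:280,::-1],(300,300),interpolation=cv2.INTER_CUBIC)
im=np.zeros((500,800,3),np.uint8); im[:,:500]=a; im[:300,500:]=b; cv2.imwrite("pics/k1.png",im)
E
```

```text
0.0
t 30.21 p [ 0.6915 -0.0477  0.028 ] F [0.7 0.2 0.3] open 0.0098 g 30.0 q7 1.17
t 30.84 p [ 0.6911 -0.0474  0.0993] F [-0.1 -0.4 -1.2] open 0.01 g 30.0 q7 1.13
t 31.82 p [ 0.4694 -0.034   0.1141] F [ 0.4 -0.4 -1.5] open 0.0098 g 30.0 q7 0.65
t 32.62 p [ 0.4683 -0.0344  0.0643] F [ 0.3 -0.5 -1.6] open 0.0098 g 30.0 q7 0.7
```

View pics/k1.png

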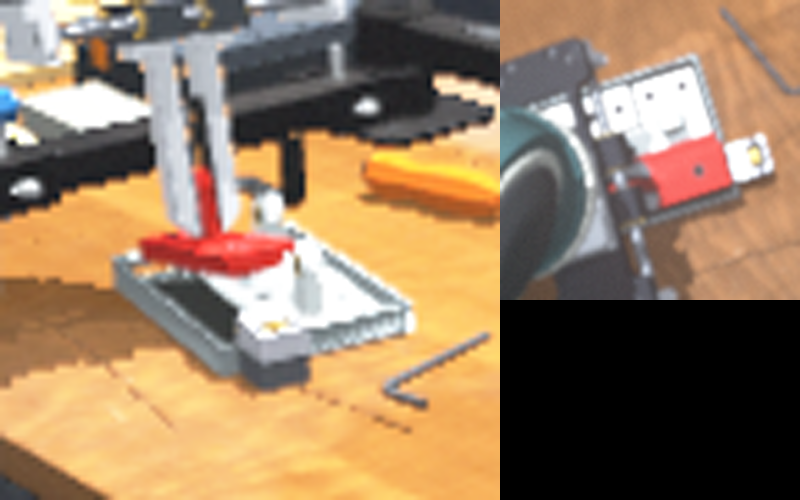

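```bash
python3 - <<'E'
from h import *
def go(xt,z,deg,lim=10,y=-31.6):
    p,o=kpose(xt,z,deg,y); ctrl.move_straight(p,o,vel=.06); F=st()["contact_force"]
    ok=np.linalg.norm(np.array(F)-[0,0,-1.6])<lim
    if not ok: print("STOP",xt,z,deg, "tray F",np.round([F[:2]@tdir(1,0)*1000,F[:2]@tdir(0,1)*1000],1))
    return ok
for a in[(-57,13,13.5),(-57,9,13.5),(-57,6,13.5),(-61,6,13.5),(-64,5.8,13.5),(-66.5,5.6,13.5),(-68.5,5.5,13.5)]:
    if not go(*a): break
E
```

```text
t 32.99 p [ 0.4681 -0.0342  0.0568] F [-1.1  0.2 -2. ] open 0.0098 g 30.0 q7 0.71
t 33.24 p [ 0.4681 -0.0342  0.0528] F [-1.   0.6 -1.7] open 0.0097 g 30.0 q7 0.71
t 33.49 p [ 0.4681 -0.0342  0.0497] F [ 0.6  0.7 -1.5] open 0.0099 g 30.0 q7 0.71
t 33.74 p [ 0.467  -0.0299  0.0499] F [ 0.1  0.3 -1.5] open 0.0099 g 30.0 q7 0.71
t 33.99 p [ 0.4661 -0.0272  0.0497] F [-0.3  0.9 -1.6] open 0.0096 g 30.0 q7 0.7
t 34.24 p [ 0.4653 -0.025   0.0494] F [ 0.7  0.5 -2.4] open 0.0094 g 30.0 q7 0.7
t 34.49 p [ 0.4651 -0.0243  0.0497] F [ 3.1 -9.3 -0.3] open 0.0096 g 30.0 q7 0.69
```

```bash
python3 - <<'E'
from h import *
def go(xt,z,deg,lim=9,y=-31.6):
    p,o=kpose(xt,z,deg,y); ctrl.move_straight(p,o,vel=.06); F=np.array(st()["contact_force"])
    ok=np.linalg.norm(F-[0,0,-1.6])<lim
    if not ok: print("STOP",xt,z,deg, "tray F",np.round([F[:2]@tdir(1,0)*1000,F[:2]@tdir(0,1)*1000],1))
    return ok
for a in[(-67.2,5.5,13.5),(-67.4,5.2,12),(-67.8,5.0,10.5),(-68.4,4.8,9.5)]:
    if not go(*a): break
else:
    ctrl.open_gripper(); st()
    p,o=kpose(-68.4,4.8,9.5); R=Ro.from_rotvec(o); ctrl.move_straight(p-R.apply([0,0,.06]),vel=.15)
    p2=[*t2w(35,-31.6),.10]
    print(ikpick(p2[:2],TR[2]+np.pi,.1)[0])
    for c in("side","top"):
        f=ctrl.get_image(c)["image"]; r=f[170:250,195:275] if c=="side" else f[205:285,190:270]
        cv2.imwrite(f"pics/k2{c}.png",cv2.resize(r[:,:,::-1],(400,400),interpolation=cv2.INTER_CUBIC))
    cv2.imwrite("pics/k2.png",np.hstack([cv2.imread("pics/k2side.png"),cv2.imread("pics/k2top.png")]))
E
```

```text
t 34.74 p [ 0.4652 -0.0246  0.0494] F [ 0.  -3.2 -0.3] open 0.0097 g 30.0 q7 0.69
t 34.99 p [ 0.4654 -0.0254  0.0474] F [ 1.  -3.3  0.1] open 0.0099 g 30.0 q7 0.72
t 35.24 p [ 0.4657 -0.0261  0.0456] F [ 1.  -4.3  0.4] open 0.0099 g 30.0 q7 0.75
t 35.49 p [ 0.4659 -0.0264  0.0443] F [ 1.5 -5.8 -0.2] open 0.0097 g 30.0 q7 0.76
t 36.83 p [ 0.4656 -0.026   0.0442] F [0.3 0.1 0.3] open 0.0941 g 0.0 q7 0.76
(0, array([-0.72,  0.5 ,  0.98,  2.09, -0.56,  0.84,  0.9 ]))
```

View pics/k2.png

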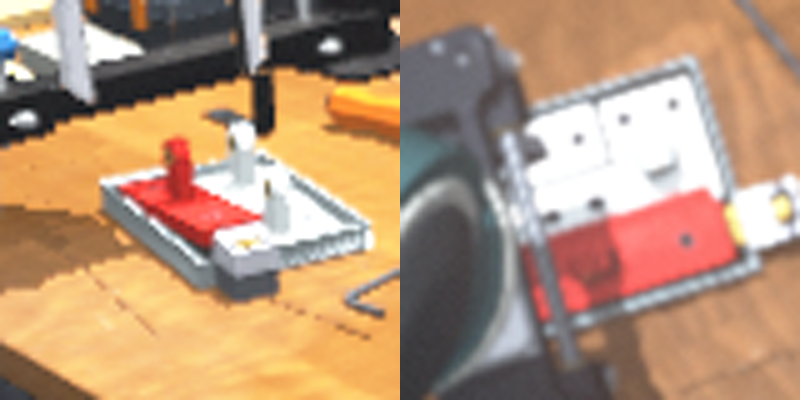

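```bash
python3 - <<'E'
from h import *
w=t2w(37,-31.6); o=down(TR[2]+np.pi)
p=np.array(ctrl.get_state()["eef_pos"])
ctrl.move_straight([p[0],p[1],.12],vel=.2)
ctrl.close_gripper()
ctrl.move_ptp([*w,.07],o)
ctrl.move_straight([*w,.048],vel=.08); st()
for z in np.arange(.044,.0235,-.002):
    ctrl.move_straight([*w,z],vel=.05); s=st()
    if s["contact_force"][2]>33: print("limit"); break
E
```

```text
t 40.32 p [ 0.4773 -0.0638  0.0477] F [-0.2  0.2 -0.2] open 0.0004 g 0.0 q7 0.96
t 40.57 p [ 0.4775 -0.0639  0.044 ] F [-0.9 -0.1 -0.6] open 0.0006 g 0.0 q7 0.97
t 40.82 p [ 0.4775 -0.064   0.042 ] F [0.1 0.  0.7] open 0.0005 g 0.0 q7 0.97
t 41.07 p [ 0.4778 -0.0641  0.0401] F [ 0.7 -1.1  2.9] open 0.0005 g 1.2 q7 0.97
t 41.32 p [ 0.4778 -0.0642  0.0381] F [ 1.8 -0.9  3.3] open 0.0006 g 1.4 q7 0.97
t 41.57 p [ 0.4771 -0.0638  0.0357] F [ 0.1  0.4 -0.2] open 0.0003 g 0.0 q7 0.98
t 41.82 p [ 0.4774 -0.0639  0.0339] F [0.4 0.1 0.2] open 0.0002 g 0.0 q7 0.98
t 42.07 p [ 0.4774 -0.064   0.0319] F [-0.6 -0.6 -0.6] open 0.0006 g 0.0 q7 0.98
t 42.32 p [ 0.4774 -0.064   0.0299] F [-0.3 -0.1 -0.5] open 0.0008 g 0.0 q7 0.99
t 42.57 p [ 0.4774 -0.064   0.0279] F [ 0.2 -0.1  0. ] open 0.0002 g 0.0 q7 0.99
t 42.82 p [ 0.4777 -0.0641  0.027 ] F [-10.2   2.9  38.8] open 0.0004 g 19.2 q7 0.99
limit
```

```bash
python3 - <<'E'
from h import *
w=t2w(37,-31.6)
ctrl.move_straight([*w,.12],vel=.2); 
ctrl.move_ptp([.42,.25,.25],down(TR[2]+np.pi)); st()
out=[]
for c,x,y in(("side",200,180),("top",195,210)):
    f=ctrl.get_image(c); out.append(cv2.resize(f["image"][y:y+75,x:x+75,::-1],(400,400),interpolation=cv2.INTER_CUBIC))
    for n in("keeper","foot_small","foot_large"):
        for a in ctrl.look_for(c,n)[:1]: print(c,n,np.round(a["location"],3),round(a["score"],2))
cv2.imwrite("pics/z1.png",np.hstack(out))
E
```

```text
t 44.75 p [0.4203 0.249  0.2496] F [-0.9 -0.5  0.7] open 0.0002 g 0.0 q7 0.0
side keeper [ 0.464 -0.038  0.017] 0.46
side foot_small [0.509 0.02  0.009] 0.68
side foot_large [ 0.516 -0.048  0.013] 0.55
top keeper [ 0.466 -0.028  0.018] 0.72
top foot_small [0.513 0.017 0.007] 0.87
top foot_large [ 0.513 -0.039  0.005] 0.96
```

View pics/z1.png

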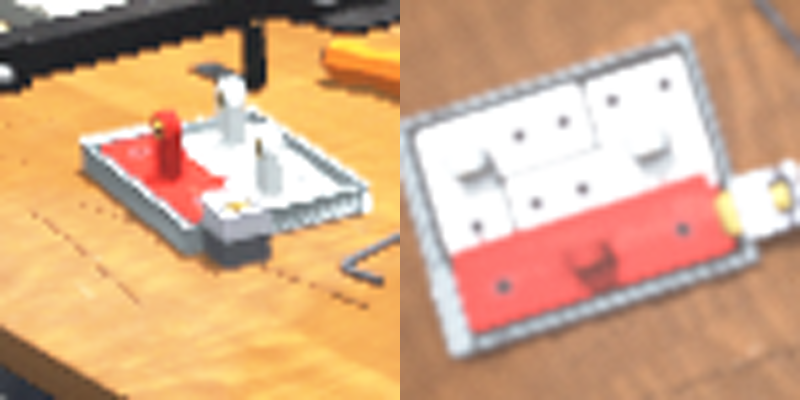

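The bar lies flat in the strip. The brass nose overlaps its end by about 4–5 mm at crop pixel (722, 213), both feet are nested, and nothing is touching the robot, so I'm handing in.

```bash
python3 -c "
from plant import ctrl
print(ctrl.sign_off())"
```

```text
the job is handed in; nothing more can be done
None
```

Both feet are nested flat in the tray and the red keeper bar is in its strip with its tongue under the lip and the bolt out over its other end, judging by the last pictures; I handed it in with the robot's clock at about 45 s of the 72 s allowed.

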